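Hold a lens barrel seated in the tester's V-block

TASK

Get the lens barrel checked on the bench lens tester: first turn the tester's selector knob to the position with the green dot and let go of it, then take the lens barrel from its blue cradle and lay it gently, lengthwise and centred, in the steel V-block. Once it has settled there, press down on it so that the sprung V-block sinks about half of its travel (6 of 12 mm) with the barrel bearing on both sloping faces, and finish while still holding it pressed like that. Leave the bottle, the red ring and the clear dish alone.

Things in the scene. Friction and masses are not known exactly. Their poses are not given: they have to be found in the camera images.
- tester: Fixed bench lens tester: white base 150 mm (x) by 370 mm (y = -215 to +155) by 28 mm high; origin on the bench, z up. V-block at its y = -60 mm, selector knob at y = +100 mm; a white optical head 153 mm high stands at y = -145 to -210 mm, its round window facing +y. Position and yaw vary.
- vblock_seat (a point): Where the centre of the barrel lies when seated: on the V-block's axis, at its middle, 95 mm above the bench with the block up; it sinks with the block. y runs along the V groove, x across, z up. The middle of the block is an open gap 66 mm long in y, free for fingers, its floor 45 mm below this point.
- vblock (a joint): How far the sprung V-block is pushed down, m: 0 up (rest) to 0.012 at its stop. It takes about 4 N to start it and then 1.2 N per mm, so about 11 N at 6 mm, the barrel's own weight included; it springs back up when let go.
- vee_near: The steel 45 degree contact faces on the -x (robot's) side of the V-block: two, each 18 mm long, 42 mm either side of the seat point along y. They rise to 1.5 mm above the seat point, where the 90 degree V is 48 mm wide, 60 mm over its outer edges. Origin on the V's mid-plane, 53 mm below the seat point.
- vee_far: The matching contact faces on the +x side of the V-block. Same size and origin. The block does not give sideways: a barrel still clamped in a gripper even 1 mm off-centre bears on one side only; let go, it settles onto both, and pressing straight down on its top (16 mm above its axis) then loads both sides alike.
- selector (a joint): Selector knob angle, rad, growing clockwise seen from above. Four detents: 0, 0.5, 1.0, 1.5; the one with the green dot is 1.0 (the others have small white dots). It starts in or near 0 or 0.5 and snaps to the nearest detent when let go. Going over from one detent to the next takes about 0.07 N m.
- selector_grip (a point): Grip point of the black selector knob: on its upright axis, 60 mm above the bench, half-way up its bar (bar 14 mm thick, 49 mm long, from 42 to 72 mm above the bench, on a disc of 52 mm diameter). The bar lies along this point's x; a white line marks the pointer end, at its -x. The point turns with the knob.
- barrel_mid (a point): Centre of the loose lens barrel: a plain cylinder 32 mm in diameter and 110 mm long, axis along this point's y, black with aluminium bands and glass ends, about 0.16 kg.. It starts lying level in the cradle with its centre 46 mm above the bench.
- cradle: Fixed blue cradle, 70 mm (x) by 120 mm (y); origin on the bench under its middle. Its y runs along the barrel. Two V supports, 14 mm thick, at y = -43 and +43 mm, up to 43 mm high; between them a gap 72 mm long with its floor 8 mm above the bench, free for fingers.
- bottle: Bystander: small bottle with a blue cap, 48 mm in diameter, 100 mm high, origin at its foot. To be left alone.
- ring: Bystander: dark red ring, 72 mm outside, 40 mm hole, 14 mm high, origin under its centre. To be left alone.
- dish: Bystander: clear open dish, 84 mm in diameter, 16 mm high, origin under its centre. To be left alone.

How it is judged (in metres and radians):
On the way, in this order (a step that is already met when the one before it is completed fails the run):
1. the selector is at the green dot (1.0) and has been let go (value of joint selector between 0.85 and 1.15 rad and contact force between the fingers and selector below 0.1 N), for 0.3 s.
2. the barrel lies in the V-block (distance between barrel_mid and vblock_seat below 0.015 m and z of barrel_mid in the frame of vblock_seat below 0.003 m and x of barrel_mid in the frame of vblock_seat between -0.003 and 0.003 m and angle between the y axis of barrel_mid and the y axis of vblock_seat, either way round below 0.06 rad), for 0.2 s.
At the end, for the whole second after the job is handed in: Selector within 0.15 of 1.0; barrel along the V-block (3.4 degrees), its centre within 3 mm of the seat point across and above, 15 mm in all; fingers and each side of the V bear on it with over 2 N; V-block held 3 to 9.5 mm down, at rest (all of step 2 and value of joint selector between 0.85 and 1.15 rad and value of joint vblock between 0.003 and 0.0095 m and contact force between barrel and vee_near above 2 N and contact force between barrel and vee_far above 2 N and contact force between the fingers and barrel above 2 N and linear speed of barrel below 0.02 m/s); the arm keeps its last pose, push and grip.
It fails at once if a bystander is moved more than 20 mm or tipped (distance of any of bottle, ring, dish from where it was at the start of the episode above 0.02 m or angle between any of bottle, ring, dish's own z axis and vertical above 0.3 rad).
It fails at once if the barrel is let fall (faster than 0.5 m/s, from over about 13 mm) (contact force between the fingers and barrel below 0.1 N and linear speed of barrel above 0.5 m/s).
It fails at once if the barrel is forced into the V-block (over 60 N on one side) (contact force between barrel and vee_near above 60 N or contact force between barrel and vee_far above 60 N).
It also fails if it takes over 56 s, if anything falls off the work surface, if the arm or the gripper's body presses on something with over 40 N, if the wrist force passes 120 N, or if a joint passes its speed limit or range.

ROBOT

A 6-joint arm with a two-finger parallel gripper is mounted at the origin on the work surface. World frame = base frame: x ahead of the robot, y to its left, z up, the work surface at z = 0. Lengths are in m, angles in degrees, forces in N, time in s.
With the tool pointing down it reaches from about 0.4 to 0.925 m from the base axis. Payload 12.5 kg.
Tool frame: the origin (TCP) lies on the centre line of the jaws, within the pads' length; the fingertips stand 8 mm ahead of it and the grasp point (between the pads) lies 11 mm behind it (robot.tips_ahead is the distance from the TCP to the fingertips, in m); z points along the fingers, x is the direction in which the jaws open and shut, and the axes are right-handed (so a half turn about z gives the same grasp; the last joint's range is limited). The gripper opens to 95 mm and grips with 3 to 60 N. Pads are 20 mm wide; open, the fingers measure 119 mm over their backs; the gripper's body (75 mm by 180 mm) begins 59 mm behind the grasp point.
Start: joints at [57.261, 28.126, 89.318, -0, 62.55, -6.05], TCP at [0.281, 0.558, 0.185] pointing down, gripper open.
Joint ranges: [-177.58, 177.58], [-47.91, 125.51], [2.72, 160], [-65.01, 245.01], [3.68, 167.84], [-153.87, 153.87]. Speed limits (degrees/s): [127.2, 127.2, 159.86, 180, 180, 180].

INTERFACE

Orientations are given as [roll, pitch, yaw] about the fixed x, y, z axes, in that order (R = Rz(yaw) Ry(pitch) Rx(roll)).
In Python, from workcell import status, cams, robot, models gives the robot as it stands. The module is installed in compiled form; this text tells all that it offers.
- The arm moves only by the tool servo_tool, never from a script. Its argument "moves" is text: rows parted by semicolons, each of 7 numbers parted by spaces: the shift along the tool's x, y, z in cm, then the turn, a rotation vector about the tool's x, y, z in rad, then the finger opening in cm, from 0 to 9.51. In form: x y z wx wy wz hand; .... A call has 1 to 8 rows; each row shifts and turns the commanded pose from where the row before left it, along the tool's axes as they then stand; what a row does not reach is not made up. A row lasts 1/10 s, in which the tool goes at most 50 mm and 8.59 degrees, less where a joint would pass 70% of its speed; a pose out of reach is approached as far as the arm can. A call is refused whole if a number of a shift passes 5 or a number of a turn 0.15, either way. A call with a gripper value outside its range is refused whole. The fingers move at their own pace and stop on an object; "newtons" is the grip in N (left out, the last holds). Time passes only in rows, so rows that do not move let the fingers close. It gives the time, the measured TCP pose, the force and the opening at its end, in the units of the state.
- status.get_state(): the state, without advancing time (a new reading comes with each control period).
- cams.camera(name): name is "scene" or "top"; returns a dict with "image" (384x512x3 uint8, red, green, blue), "camera_matrix" (3x3 intrinsics, pixels), "position" and "attitude" of the camera in the world. Camera axes: x right, y up, looking along -z (the intrinsics and any distortion apply to the point x, -y, -z); pixel columns grow to the right and rows downward; lengths in m; the calibration is good to about 2 mm. A picture is of the moment at which its call begins. There is no depth.
- robot.job_done(): hands the job in, once; it reports no verdict.
Trained networks look in a picture, given as the dict that the camera call returned (one of the last four; its "shot" number tells which), for a name from the list of things; names that differ only in an ending like _2 or _b are one class to them, and where a whole thing is asked for, a point or a joint stands for the part that bears it (a point fixed in the world has none). Each returns a list of dicts, best first, with "confidence" (0 to 1); they miss things now and then, are a little off and sometimes report something else, mostly with a low value. They report only what shows in the picture. A call takes as long as a camera call.
- models.trace(label, picture): "mask" (384x512 bool, what is visible of it) and "box" ([left, top, width, height] in pixels, round what is visible of it).
The state is a dict: "clock": time; "joints": joint angles; "joint_velocities": joint speeds; "joint_efforts": joint torques, N m; "position": TCP position; "orientation": TCP orientation; "wrist_force": force on the tool from outside, world axes, zero at the start; "ft_torque": the same for the moment, N m; "gripper_width": finger opening in m.
Only numpy, scipy, OpenCV 4.12 (cv2) and the standard library are available. Lean on these libraries where they do the work, as an engineer would, in place of code of your own. Each camera call takes 0.05 s, during which the arm holds its last target.

## Working session

There is one attempt and no reset: what is moved stays moved. The work goes in short steps, Python scripts to look and compute and a tool call to move; the robot and the scene stay as the last step left them, time stands still between calls to the robot, and variables do not carry over. Pictures are saved under pics/ and viewed, and the job is handed in when it is done.

Besides the shell and the picture viewer there is one more tool, called after "Call:" as name(argument=value, ...) on one line, values as JSON. servo_tool: Moves the arm, as the interface text tells. Its arguments: {"type":"object","properties":{"moves":{"type":"string"},"newtons":{"type":"number"}},"required":["moves"]}

```bash
mkdir -p pics
cat > h.py <<'E'
import numpy as np,cv2
from workcell import status,cams,robot,models
def shot(n,f):
    p=cams.camera(n); cv2.imwrite(f'pics/{f}.png',p['image'][:,:,::-1]); return p
E
python3 - <<'E'
from h import *
import pickle
print(status.get_state())
for n in('scene','top'):
    p=shot(n,n+'0'); print(p['camera_matrix'],p['position'],p['attitude'],p.keys())
    r={}
    for l in ['tester','vblock','selector','barrel_mid','cradle','bottle','ring','dish','vee_near','vee_far']:
        t=models.trace(l,p); r[l]=t
        print(n,l,[(round(x['confidence'],2),x['box']) for x in t[:2]])
    p['tr']=r
    pickle.dump(p,open(n+'0.pkl','wb'))
E
```

```text
{'clock': 0.0, 'joints': array([ 5.72620391e+01,  2.81647747e+01,  8.93491539e+01,  8.15921736e-04,
        6.25508192e+01, -6.05036600e+00]), 'joint_velocities': array([-0.08872582, -0.00443242, -0.01364323,  0.07329574, -0.02095689,
       -0.00452871]), 'joint_efforts': array([ 1.15567640e-03, -6.12655449e+01, -2.58188546e+01,  6.92686485e-02,
        4.81588009e-02, -1.36088329e-04]), 'position': array([0.28052917, 0.55819699, 0.18416081]), 'orientation': array([-1.79992456e+02,  6.43108431e-02,  6.33120329e+01]), 'wrist_force': array([-0.51156626, -0.44374509,  0.31972214]), 'ft_torque': array([-0.01224179,  0.01580287, -0.06513472]), 'gripper_width': 0.09495023141468686}
[[395.40597909   0.         256.97997073]
 [  0.         395.40597909 184.8388178 ]
 [  0.           0.           1.        ]] [ 1.03819679 -0.38826951  0.50214291] [58.03009808  1.24584291 45.9959823 ] dict_keys(['image', 'camera_matrix', 'position', 'attitude', 'shot'])
scene tester [(0.7, [37.6, 211.1, 256.8, 152.8])]
scene vblock [(0.66, [118.5, 225.8, 79.7, 66.7])]
scene selector [(0.58, [230.4, 220.8, 26.
[... 570 characters left out ...]
   0.           1.        ]] [0.50689702 0.06346862 0.9143643 ] [  2.53397574   1.82385532 -88.847377  ] dict_keys(['image', 'camera_matrix', 'position', 'attitude', 'shot'])
top tester [(0.57, [269.3, 131.1, 198.6, 102.6])]
top vblock [(0.96, [350.3, 161.4, 55.5, 40.8])]
top selector [(0.69, [289.7, 156.1, 23.3, 24.1])]
top barrel_mid []
top cradle [(0.9, [161.2, 166.9, 53.5, 40.9]), (0.26, [202.5, 248.4, 33.5, 32.9])]
top bottle []
top ring [(0.67, [204.3, 248.8, 28.6, 28.7])]
top dish [(0.94, [150.9, 107.2, 33.0, 33.0])]
top vee_near [(0.76, [353.6, 182.4, 44.1, 16.4]), (0.29, [163.6, 168.4, 51.3, 38.7])]
top vee_far [(0.64, [355.6, 164.7, 45.9, 26.2]), (0.34, [204.1, 251.3, 31.5, 30.6])]
```

Run:
```python
import cv2
t=cv2.imread('pics/top0.png'); s=cv2.imread('pics/scene0.png')
cv2.imwrite('pics/topz.png',cv2.resize(t[90:290,130:490],None,fx=2.2,fy=2.2,interpolation=2))
cv2.imwrite('pics/scz.png',cv2.resize(s[140:370,20:420],None,fx=2,fy=2,interpolation=2))
```

```text
(no output)
```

View pics/topz.png

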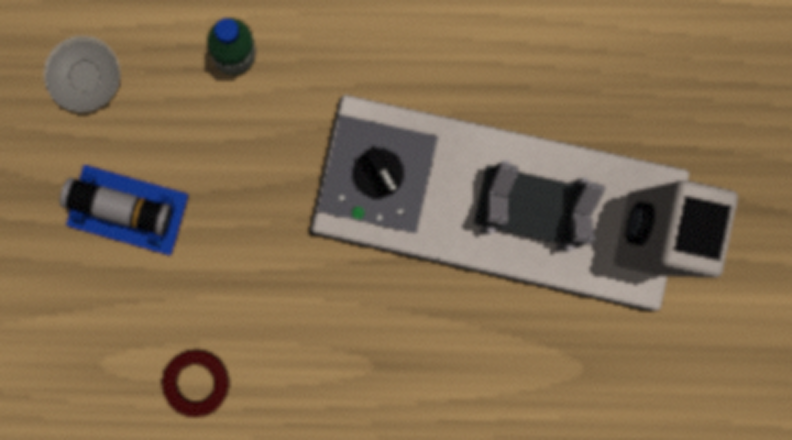

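View pics/scz.png

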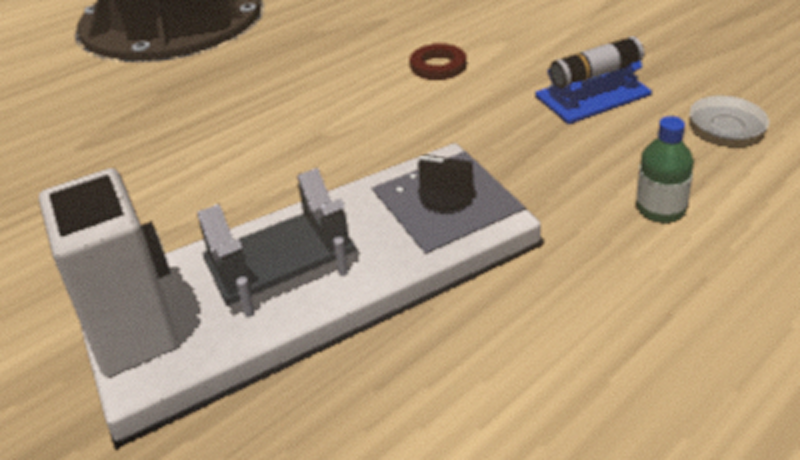

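Run:
```python
import cv2
t=cv2.imread('pics/top0.png'); s=cv2.imread('pics/scene0.png')
def z(im,n,x0,y0,w,h,f):
    c=cv2.resize(im[y0:y0+h,x0:x0+w],None,fx=f,fy=f,interpolation=2)
    for i in range(0,w,10):
        cv2.putText(c,str(x0+i),(i*f,8),0,.3,(0,255,255),1); cv2.line(c,(i*f,0),(i*f,c.shape[0]),(0,255,255) ,1) if i%20==0 else 0
    for i in range(0,h,10):
        cv2.putText(c,str(y0+i),(0,i*f+8),0,.3,(0,255,255),1); cv2.line(c,(0,i*f),(c.shape[1],i*f),(0,255,255),1) if i%20==0 else 0
    cv2.imwrite(f'pics/{n}.png',c)
z(t,'a1',265,125,110,80,7); z(t,'a2',340,150,130,90,6); z(t,'a3',150,155,80,60,9)
z(s,'b1',200,205,100,70,8)
z(s,'b2',110,215,100,75,8); z(s,'b3',280,150,80,60,9)
```

```text
(no output)
```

View pics/a1.png

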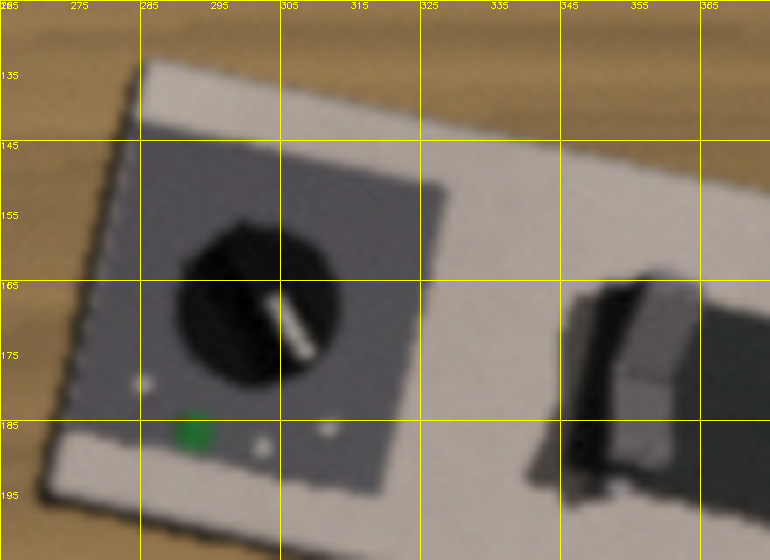

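View pics/a2.png

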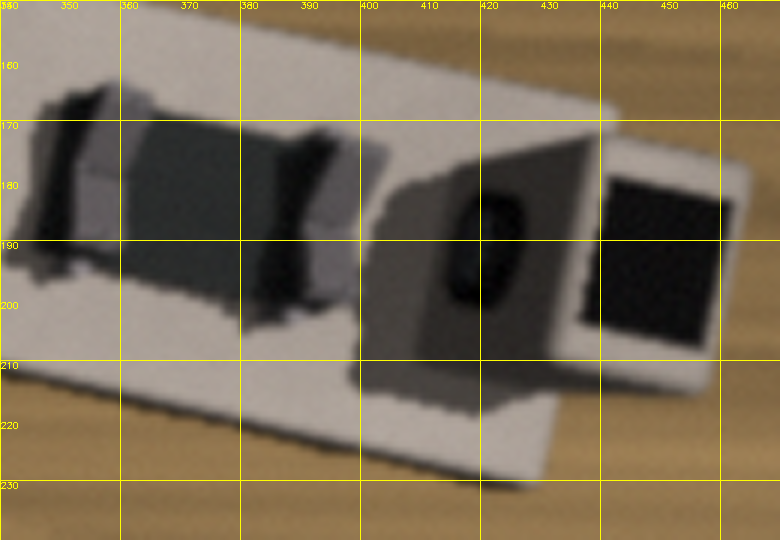

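View pics/a3.png

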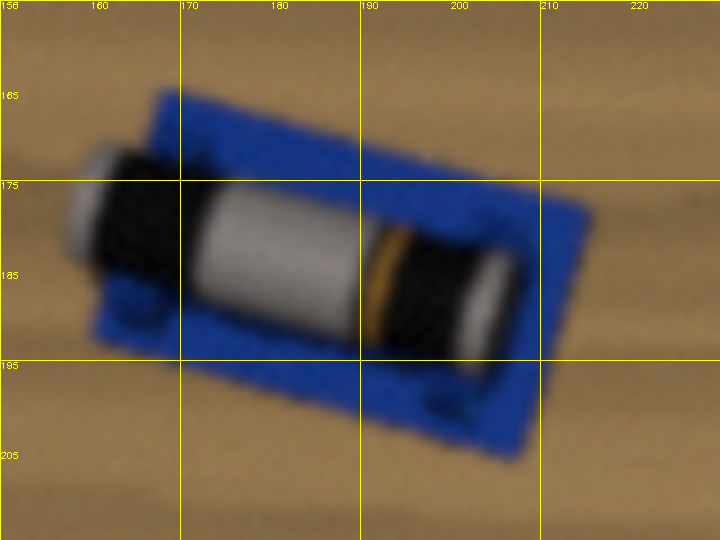

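View pics/b1.png

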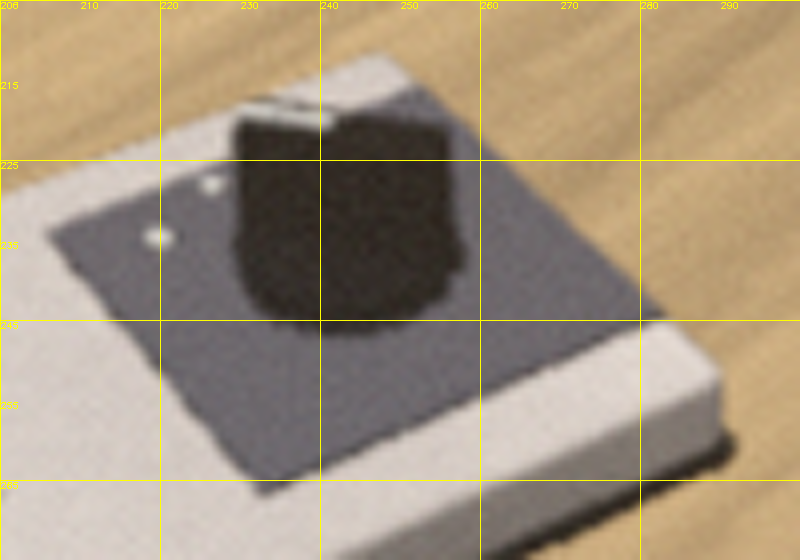

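View pics/b2.png

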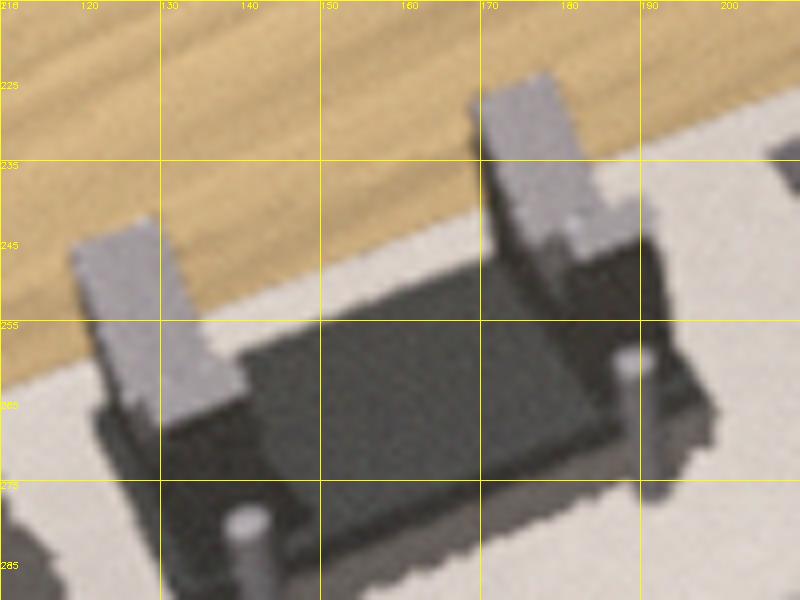

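View pics/b3.png

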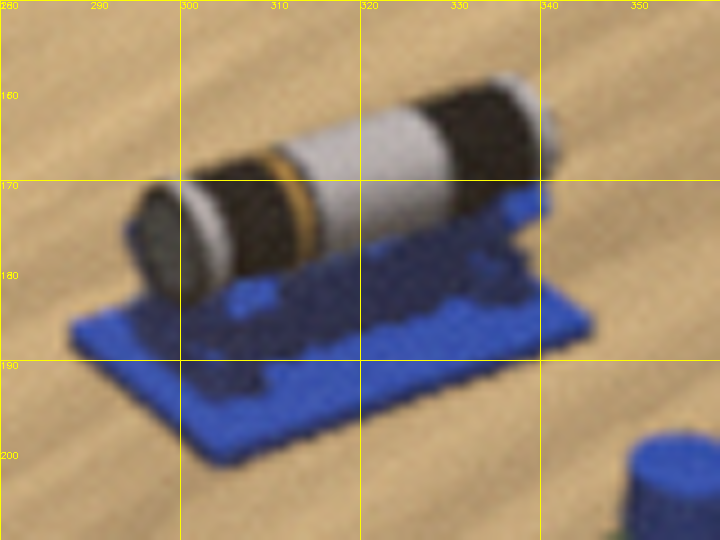

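```bash
cat >> h.py <<'E'
from scipy.spatial.transform import Rotation as Ro
from scipy.optimize import least_squares
def proj(p,X):
    X=np.atleast_2d(X); R=Ro.from_euler('xyz',p['attitude'],degrees=True).as_matrix()
    c=(X-p['position'])@R; q=np.c_[c[:,0],-c[:,1],-c[:,2]]@p['camera_matrix'].T
    return q[:,:2]/q[:,2:]
def w(pose,L):
    x,y,a=pose; L=np.atleast_2d(L); c,s=np.cos(a),np.sin(a)
    return np.c_[x+c*L[:,0]-s*L[:,1],y+s*L[:,0]+c*L[:,1],L[:,2]]
def zc(x0,y0,f,px,py): return (x0+(px+.5)/f-.5,y0+(py+.5)/f-.5)
E
cat > fit.py <<'E'
from h import *
import pickle
T=pickle.load(open('top0.pkl','rb'));S=pickle.load(open('scene0.pkl','rb'))
def fit(obs,x0):
    def res(q): return np.concatenate([ (proj(p,w(q,L))-uv).ravel() for p,L,uv in obs])
    r=least_squares(res,x0,loss='soft_l1'); print(r.x,np.degrees(r.x[2])); print(r.fun.reshape(-1,2).round(1).tolist()); return r.x
obs=[(T,(.075,.155,.028),zc(265,125,7,148,60)),(T,(-.075,.155,.028),zc(265,125,7,47,490)),
(T,(.075,-.215,.028),zc(340,150,6,617,105)),(T,(-.075,-.215,.028),zc(340,150,6,540,483)),
(S,(.075,.155,.028),zc(200,205,8,720,378)),(S,(-.075,.155,.028),zc(200,205,8,380,52))]
print('tester all');qt=fit(obs,[.5,-.2,-.2]); print('top');fit(obs[:4],[.5,-.2,-.2])
z=.008
# cradle base corners top surface 8mm?
oc=[(T,(.035,.06,.008),zc(150,155,9,160,92)),(T,(-.035,.06,.008),zc(150,155,9,93,335)),(T,(.035,-.06,.008),zc(150,155,9,594,205)),(T,(-.035,-.06,.008),zc(150,155,9,520,460)),
(S,(.035,-.06,.008),zc(280,150,9,222,455)),(S,(-.035,-.06,.008),zc(280,150,9,70,328)),(S,(.035,.06,.008),zc(280,150,9,594,318))]
print('cradle');qc=fit(oc,[.5,.2,-.2]); fit(oc[:4],[.5,.2,-.2])
seat=w(qt,(0,-.06,.095))[0]; knob=w(qt,(0,.1,.06))[0]; barrel=w(qc,(0,0,.046))[0]
print('seat',seat,'knob',knob,'barrel',barrel)
if __name__=='__main__':
  for p,n,(x0,y0,ww,h,f) in((T,'top',(150,125,300,110,2.6)),(S,'scene',(30,150,330,215,2.4))):
    im=p['image'][:,:,::-1].copy(); F=4
    im=cv2.resize(im,None,fx=F,fy=F,interpolation=2)
    def poly(pts,c):
        u=((proj(p,pts)+.5)*F).astype(np.int32); cv2.polylines(im,[u],True,c,1)
    poly(w(qt,[(a*.075,b,.028) for a,b in((1,.155),(1,-.215),(-1,-.215),(-1,.155))]),(0,255,0))
    for y in(-.018,-.102):
      for sx in(1,-1):
        poly(w(qt,[(sx*.024,y-.009,.0965),(sx*.024,y+.009,.0965),(sx*.001,y+.009,.0735),(sx*.001,y-.009,.0735)]),(0,0,255))
    th=np.linspace(0,6.28,30)
    poly(w(qt,np.c_[.026*np.cos(th),.1+.026*np.sin(th),0*th+.042]),(0,255,255))
    for yy in(.055,-.055): poly(w(qc,np.c_[.016*np.cos(th),0*th+yy,.046+.016*np.sin(th)]),(0,255,0))
    poly(w(qc,[(.035,.06,.008),(.035,-.06,.008),(-.035,-.06,.008),(-.035,.06,.008)]),(0,0,255))
    c=im[y0*F:(y0+h)*F,x0*F:(x0+ww)*F]
    cv2.imwrite(f'pics/ov_{n}.png',cv2.resize(c,None,fx=f/F,fy=f/F,interpolation=cv2.INTER_AREA))
E
python3 fit.py
```

```text
tester all
[ 0.58398993 -0.11647023 -0.20279573] -11.619339503623731
[[-0.1, -0.8], [0.2, 0.8], [2.0, -0.2], [1.4, 1.2], [1.8, -0.8], [0.7, -0.8]]
top
[ 0.58464264 -0.11447411 -0.20349489] -11.659398625593893
[[-0.9, -1.2], [-0.7, 0.5], [1.1, -0.4], [0.5, 0.9]]
cradle
[ 0.56345744  0.24973617 -0.24837107] -14.230614076065324
[[0.2, -0.5], [-0.4, 0.8], [0.2, 0.1], [0.5, 0.2], [0.3, -0.0], [-0.3, -0.2], [0.9, 0.1]]
[ 0.56384394  0.25004893 -0.25034068] -14.343464230448564
[[0.1, -0.7], [-0.6, 0.5], [0.1, -0.0], [0.3, 0.1]]
seat [ 0.57190542 -0.17524066  0.095     ] knob [ 0.60413079 -0.01851949  0.06      ] barrel [0.56345744 0.24973617 0.046     ]
```

View pics/ov_top.png

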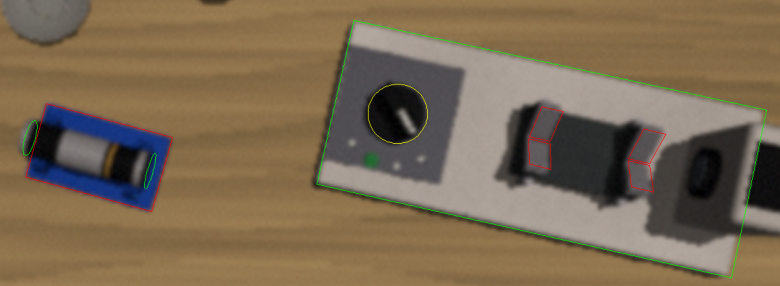

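View pics/ov_scene.png

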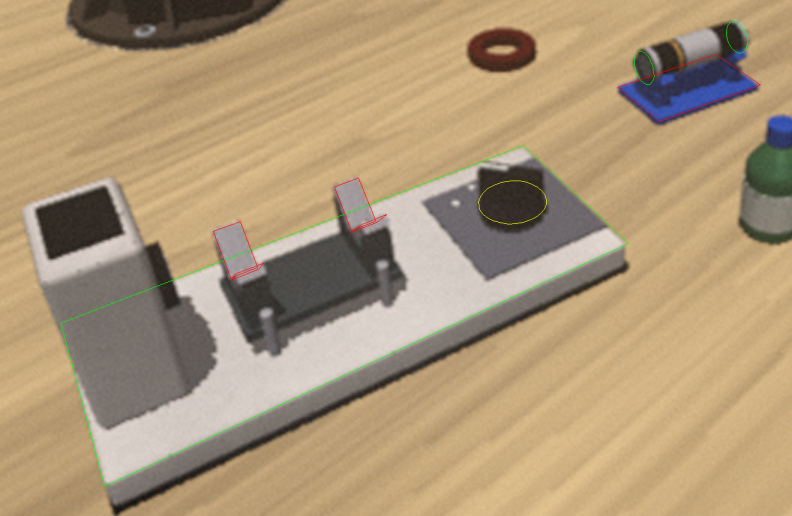

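Call:
servo_tool(moves="0 0 0 0 0 -0.145 5; 0 0 0 0 0 -0.145 5; 0 0 0 0 0 -0.145 5; 0 0 0 0 0 -0.145 5; 0 0 0 0 0 -0.145 5; 0 0 0 0 0 -0.145 5; 0 0 0 0 0 -0.145 5; 0 0 0 0 0 0 5", newtons=25)

```text
clock: 1.9
position: [0.2807, 0.5584, 0.1848]
orientation: [180.0, -0.0, 121.6]
wrist_force: [-0.2, -0.3, -0.3]
gripper_width: 0.0504
```

Call:
servo_tool(moves="-4 -0.15 0 0 0 0 5; -4 -0.15 0 0 0 0 5; -4 -0.15 0 0 0 0 5; -4 -0.15 0 0 0 0 5; -4 -0.15 0 0 0 0 5; -4 -0.15 0 0 0 0 5; -4 -0.15 0 0 0 0 5; -4 -0.15 0 0 0 0 5")

```text
clock: 2.7
position: [0.4381, 0.2778, 0.1849]
orientation: [180.0, -0.0, 121.2]
wrist_force: [0.0, -0.2, 0.3]
gripper_width: 0.0502
```

Call:
servo_tool(moves="-4 -0.15 0 0 0 0 5; -4 -0.15 0 0 0 0 5; -4 -0.15 0 0 0 0 5; -4 -0.15 0 0 0 0 5; -4 -0.15 0 0 0 0 5; -4 -0.15 0 0 0 0 5; -4 -0.15 0 0 0 0 5; 0 0 0 0 0 0 5")

```text
clock: 3.5
position: [0.5766, 0.0313, 0.1845]
orientation: [180.0, 0.0, 121.0]
wrist_force: [-0.4, 0.8, -0.7]
gripper_width: 0.05
```

Call:
servo_tool(moves="-2.9 -0.1 0 0 0 0 5; -2.8 -0.1 0 0 0 0 5; 0 0 3.5 0 0 0 5; 0 0 3.5 0 0 0 5; 0 0 0 0 0 0 5")

```text
clock: 4.0
position: [0.6004, -0.0141, 0.1111]
orientation: [-179.7, -0.3, 121.3]
wrist_force: [0.3, -0.2, -0.6]
gripper_width: 0.0503
```

```bash
cat > look.py <<'E'
from h import *
import sys
# name cam x0 y0 w h f
n,cam=sys.argv[1:3]; x0,y0,ww,h=map(int,sys.argv[3:7]); f=float(sys.argv[7])
p=cams.camera(cam); im=p['image'][y0:y0+h,x0:x0+ww,::-1]
cv2.imwrite(f'pics/{n}.png',cv2.resize(im,None,fx=f,fy=f,interpolation=2))
s=status.get_state(); print({k:s[k].round(4) if hasattr(s[k],'round') else s[k] for k in('clock','position','orientation','wrist_force','ft_torque','gripper_width')})
E
python3 look.py k1 scene 150 120 160 120 5; python3 look.py k1t top 250 110 120 90 6
```

```text
{'clock': 4.05, 'position': array([ 0.6017, -0.0141,  0.1136]), 'orientation': array([-1.798383e+02, -1.426000e-01,  1.213280e+02]), 'wrist_force': array([0.632 , 0.2697, 1.9998]), 'ft_torque': array([0.0527, 0.0857, 0.022 ]), 'gripper_width': 0.049727592046000184}
{'clock': 4.1, 'position': array([ 0.6028, -0.0142,  0.1153]), 'orientation': array([-1.799824e+02, -2.640000e-02,  1.213723e+02]), 'wrist_force': array([0.6544, 0.2419, 0.3927]), 'ft_torque': array([0.0772, 0.0465, 0.0377]), 'gripper_width': 0.05016400383260057}
```

View pics/k1.png

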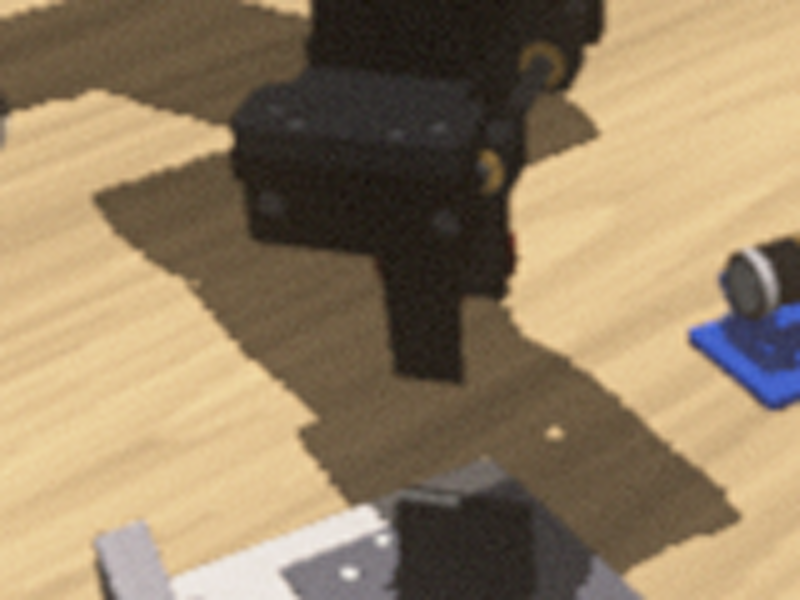

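View pics/k1t.png

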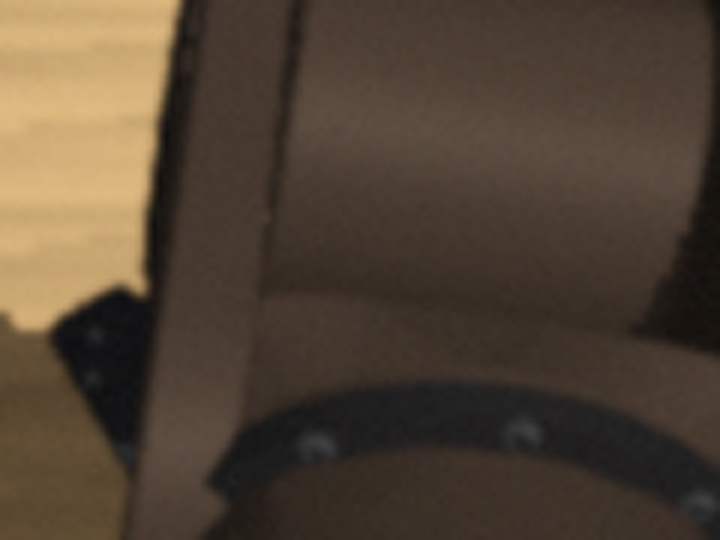

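Call:
servo_tool(moves="-0.4 -0.05 0 0 0 0 5; 0 0 3 0 0 0 5; 0 0 2 0 0 0 5; 0 0 1 0 0 0 5; 0 0 0 0 0 0 5; 0 0 0 0 0 0 5")

```text
clock: 4.7
position: [0.6052, -0.0184, 0.056]
orientation: [179.9, 0.1, 121.5]
wrist_force: [-1.1, -0.5, 0.9]
gripper_width: 0.0498
```

```bash
python3 look.py k2 scene 200 170 100 90 7
```

```text
{'clock': 4.75, 'position': array([ 0.6052, -0.0185,  0.0561]), 'orientation': array([1.799059e+02, 7.120000e-02, 1.214582e+02]), 'wrist_force': array([0.6004, 0.0499, 1.0979]), 'ft_torque': array([0.0904, 0.0223, 0.0073]), 'gripper_width': 0.05028479847054999}
```

View pics/k2.png

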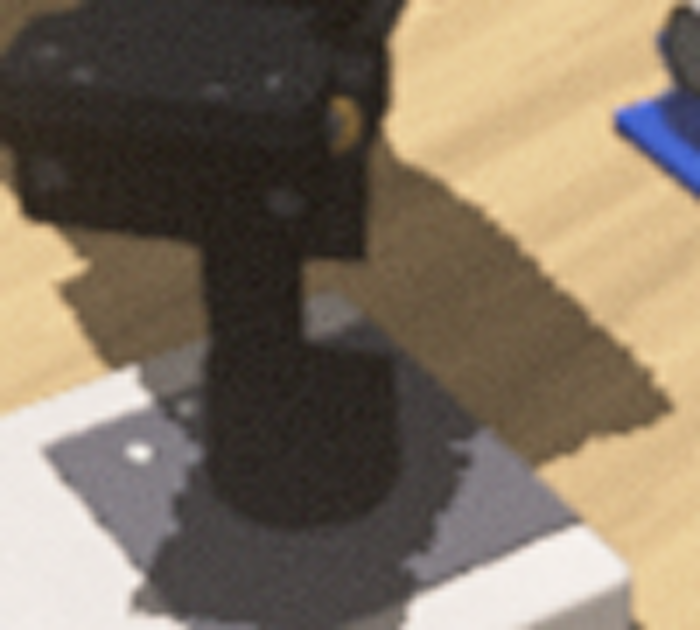

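Run:
```python
from fit import *
a=np.array([np.cos(np.radians(121.5)),np.sin(np.radians(121.5)),0]);b=np.array([a[1],-a[0],0])
P=np.array([.6052,-.0185,.048])
print(proj(S,[P-a*.037+b*.01,P-a*.037-b*.01, P-a*.037+b*.01+[0,0,.03],P-a*.037-b*.01+[0,0,.03]]))
K=np.array([.6041,-.0185,.072]);c=np.radians(31.4)
d=np.array([np.cos(c),np.sin(c),0]);print(proj(S,[K+d*.0245,K-d*.0245]))
```

```text
tester all
[ 0.58398993 -0.11647023 -0.20279573] -11.619339503623731
[[-0.1, -0.8], [0.2, 0.8], [2.0, -0.2], [1.4, 1.2], [1.8, -0.8], [0.7, -0.8]]
top
[ 0.58464264 -0.11447411 -0.20349489] -11.659398625593893
[[-0.9, -1.2], [-0.7, 0.5], [1.1, -0.4], [0.5, 0.9]]
cradle
[ 0.56345744  0.24973617 -0.24837107] -14.230614076065324
[[0.2, -0.5], [-0.4, 0.8], [0.2, 0.1], [0.5, 0.2], [0.3, -0.0], [-0.3, -0.2], [0.9, 0.1]]
[ 0.56384394  0.25004893 -0.25034068] -14.343464230448564
[[0.1, -0.7], [-0.6, 0.5], [0.1, -0.0], [0.3, 0.1]]
seat [ 0.57190542 -0.17524066  0.095     ] knob [ 0.60413079 -0.01851949  0.06      ] barrel [0.56345744 0.24973617 0.046     ]
[[242.9300861  245.07616209]
 [232.00489456 243.38361712]
 [242.21695755 231.57942242]
 [231.04094388 229.9361405 ]]
[[255.55926346 222.3769229 ]
 [229.41601726 218.67372906]]
```

Call:
servo_tool(moves="0 0 0 0 0 0 3; 0 0 0 0 0 0 1.9; 0 0 0 0 0 0 1.2; 0 0 0 0 0 0 1.2; 0 0 0 0 0 0 1.2; 0 0 0 0 0 0 1.2; 0 0 0 0 0 0 1.2; 0 0 0 0 0 0 1.2", newtons=20)

```text
clock: 5.55
position: [0.6044, -0.0184, 0.0547]
orientation: [180.0, -0.0, 121.5]
wrist_force: [0.5, 0.3, 1.3]
gripper_width: 0.0123
```

Call:
servo_tool(moves="0 0 0 0 0 0 0.8; 0 0 0 0 0 0 0.8; 0 0 0 0 0 0 0.8; 0 0 0 0 0 0 0.8")

```text
clock: 5.95
position: [0.6044, -0.0184, 0.0547]
orientation: [180.0, -0.0, 121.5]
wrist_force: [-0.5, -0.7, 0.0]
gripper_width: 0.008
```

```bash
python3 look.py k3 scene 200 170 100 90 7
```

```text
{'clock': 6.0, 'position': array([ 0.6044, -0.0184,  0.0547]), 'orientation': array([ 1.799970e+02, -2.100000e-03,  1.214706e+02]), 'wrist_force': array([ 0.8527,  0.0161, -0.7337]), 'ft_torque': array([ 0.0411,  0.0622, -0.0115]), 'gripper_width': 0.008036909672724125}
```

View pics/k3.png

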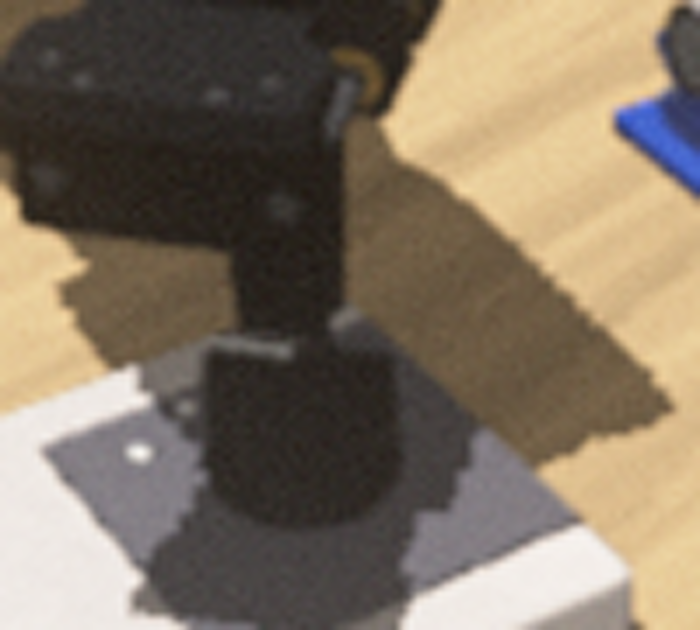

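```bash
python3 - <<'E' | tail -12
from fit import *
a=np.array([np.cos(np.radians(121.4)),np.sin(np.radians(121.4)),0]);b=np.array([a[1],-a[0],0])
P=np.array([.6017,-.0141,.1136-.008])
for s in(-1,1):
  for d in(.025,.037): print(s,d,proj(S,[P+s*a*d+b*.01,P+s*a*d-b*.01]).round(1).tolist())
for d in(.025,.037): print('alt',proj(S,[P+b*d+a*.01,P+b*d-a*.01]).round(1).tolist())
for d in(.025,.037): print('alt-',proj(S,[P-b*d+a*.01,P-b*d-a*.01]).round(1).tolist())
E
python3 look.py k4 scene 130 70 200 150 4
```

```text
[[0.2, -0.5], [-0.4, 0.8], [0.2, 0.1], [0.5, 0.2], [0.3, -0.0], [-0.3, -0.2], [0.9, 0.1]]
[ 0.56384394  0.25004893 -0.25034068] -14.343464230448564
[[0.1, -0.7], [-0.6, 0.5], [0.1, -0.0], [0.3, 0.1]]
seat [ 0.57190542 -0.17524066  0.095     ] knob [ 0.60413079 -0.01851949  0.06      ] barrel [0.56345744 0.24973617 0.046     ]
-1 0.025 [[244.0, 212.5], [232.8, 211.0]]
-1 0.037 [[242.0, 216.6], [230.7, 215.0]]
1 0.025 [[251.7, 196.6], [241.1, 195.3]]
1 0.037 [[253.4, 193.1], [243.0, 191.8]]
alt [[257.7, 202.2], [254.8, 208.6]]
alt [[264.3, 203.1], [261.5, 209.5]]
alt- [[230.8, 198.8], [227.3, 205.0]]
alt- [[224.4, 197.9], [220.8, 204.1]]
{'clock': 6.05, 'position': array([ 0.6044, -0.0184,  0.0547]), 'orientation': array([ 1.799983e+02, -3.500000e-03,  1.214673e+02]), 'wrist_force': array([ 0.4164, -0.5562,  0.2525]), 'ft_torque': array([ 0.0726, -0.0146,  0.0269]), 'gripper_width': 0.008375297503850803}
```

View pics/k4.png

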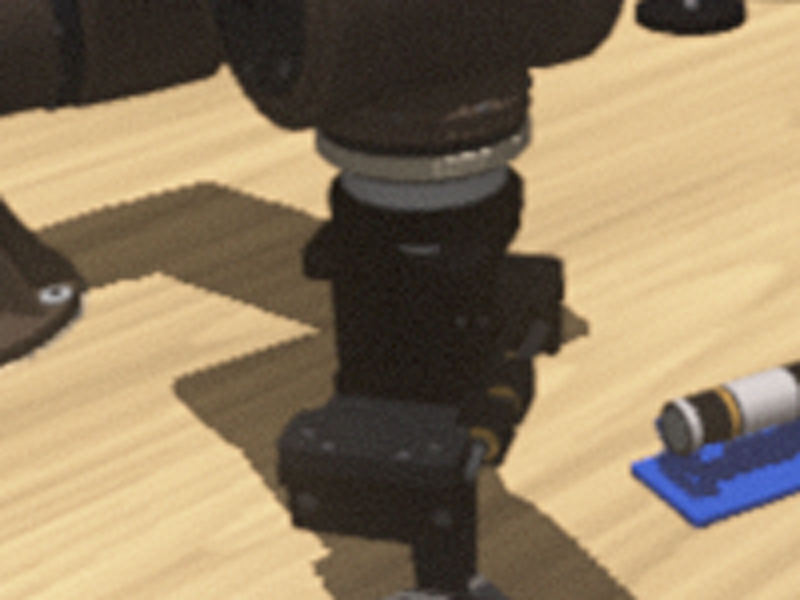

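```bash
python3 - <<'E' | tail -8
from fit import *
print(robot.tips_ahead,[x for x in dir(robot) if x[0]!='_'],[x for x in dir(status) if x[0]!='_'])
a=np.array([np.cos(np.radians(121.5)),np.sin(np.radians(121.5)),0]);b=np.array([a[1],-a[0],0])
P=np.array([.6044,-.0184,.0547])
for z in(.047,.07,.08): 
  Q=P.copy();Q[2]=z
  print(z,'front closed',proj(S,[Q-a*.016+b*.01,Q-a*.016-b*.01,Q-a*.004+b*.01,Q+a*.016+b*.01]).round(1).tolist())
for s in(.0375,.09):
 Q=P+[0,0,.07]; o=.09 if s<.05 else .0375
 print('body',[proj(S,Q+i*a*o+j*b*s)[0].round(0).tolist() for i in(-1,1) for j in(-1,1)])
E
```

```text
[[0.1, -0.7], [-0.6, 0.5], [0.1, -0.0], [0.3, 0.1]]
seat [ 0.57190542 -0.17524066  0.095     ] knob [ 0.60413079 -0.01851949  0.06      ] barrel [0.56345744 0.24973617 0.046     ]
0.008 ['PlanningError', 'job_done', 'tips_ahead'] ['get_state']
0.047 front closed [[246.0, 237.8], [235.3, 236.1], [247.8, 233.6], [250.7, 227.0]]
0.07 front closed [[245.5, 227.6], [234.6, 226.0], [247.3, 223.5], [250.3, 217.0]]
0.08 front closed [[245.3, 223.1], [234.4, 221.5], [247.1, 219.0], [250.1, 212.6]]
body [[202.0, 224.0], [248.0, 231.0], [236.0, 169.0], [274.0, 173.0]]
body [[184.0, 202.0], [289.0, 216.0], [200.0, 179.0], [297.0, 191.0]]
```

```bash
python3 - <<'E' | tail -8
from fit import *
a=np.array([np.cos(np.radians(121.4)),np.sin(np.radians(121.4)),0]);b=np.array([a[1],-a[0],0])
P=np.array([.6028,-.0142,0])
for z in(.185,.22,.26,.3):
 Q=P+[0,0,z]; print(z,[proj(T,Q+a*.09+j*b*.0375)[0].round(1).tolist() for j in(1,-1)])
print(proj(S,[[0,0,0],[0,0,.02]]))
E
```

```text
[[0.1, -0.7], [-0.6, 0.5], [0.1, -0.0], [0.3, 0.1]]
seat [ 0.57190542 -0.17524066  0.095     ] knob [ 0.60413079 -0.01851949  0.06      ] barrel [0.56345744 0.24973617 0.046     ]
0.185 [[256.5, 167.6], [276.5, 201.6]]
0.22 [[256.1, 165.5], [277.0, 201.2]]
0.26 [[255.5, 162.8], [277.7, 200.6]]
0.3 [[254.9, 159.7], [278.5, 200.0]]
[[106.61413588 148.48886517]
 [105.0429551  142.17164958]]
```

View pics/scene0.png

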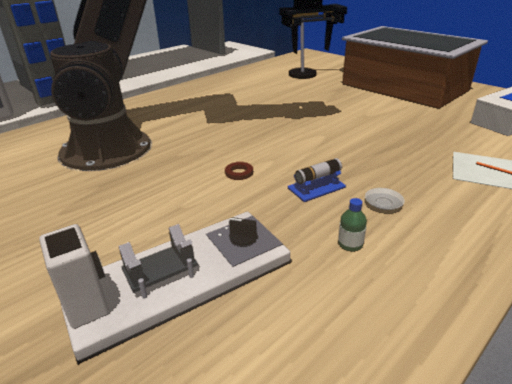

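```bash
python3 - <<'E' | tail -2
from fit import *
a=np.array([np.cos(np.radians(63.3)),np.sin(np.radians(63.3)),0])
P=np.array([.2805,.5582,.1765])
print(proj(S,[P+a*.0475,P+a*.0595,P-a*.0475,P-a*.0595,P+[0,0,.078],P]).round(1).tolist())
im=S['image'][0:110,230:390,::-1]
cv2.imwrite('pics/st.png',cv2.resize(im,None,fx=5,fy=5,interpolation=2))
E
```

```text
seat [ 0.57190542 -0.17524066  0.095     ] knob [ 0.60413079 -0.01851949  0.06      ] barrel [0.56345744 0.24973617 0.046     ]
[[325.0, 62.6], [328.6, 62.2], [295.9, 65.8], [292.2, 66.2], [311.9, 37.1], [310.6, 64.2]]
```

View pics/st.png

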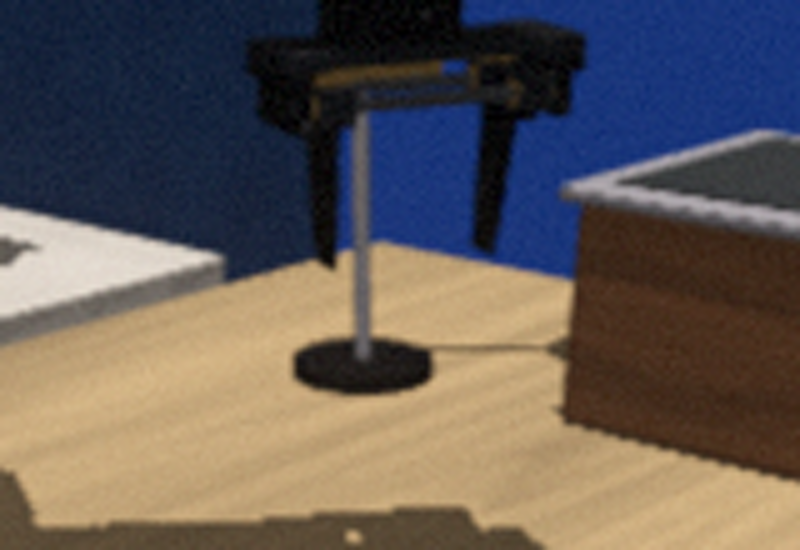

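Call:
servo_tool(moves="0 0 0.2 0 0 0 0.8; 0 0 0.2 0 0 0 0.8; 0 0 0.1 0 0 0 0.8; 0 0 0 0 0 0 0.8; 0 0 0 0 0 0 0.8")

```text
clock: 6.55
position: [0.6044, -0.0184, 0.0497]
orientation: [180.0, -0.0, 121.5]
wrist_force: [-0.2, -0.2, 0.7]
gripper_width: 0.0079
```

Call:
servo_tool(moves="0 0 0.1 0 0 0 0.8; 0 0 0.1 0 0 0 0.8; 0 0 0 0 0 0 0.8")

```text
clock: 6.85
position: [0.6043, -0.0184, 0.0476]
orientation: [-180.0, -0.0, 121.5]
wrist_force: [0.1, -0.9, -0.9]
gripper_width: 0.0082
```

Call:
servo_tool(moves="0 0 0.1 0 0 0 0.8; 0 0 0.1 0 0 0 0.8; 0 0 0 0 0 0 0.8")

```text
clock: 7.15
position: [0.6043, -0.0184, 0.0456]
orientation: [-180.0, -0.0, 121.5]
wrist_force: [-0.3, 0.7, 0.3]
gripper_width: 0.0081
```

Call:
servo_tool(moves="0 0 0.1 0 0 0 0.8; 0 0 0.1 0 0 0 0.8; 0 0 0 0 0 0 0.8")

```text
clock: 7.45
position: [0.6044, -0.0184, 0.0436]
orientation: [-180.0, -0.0, 121.5]
wrist_force: [-0.3, -0.1, 0.0]
gripper_width: 0.0078
```

```bash
python3 look.py k5 scene 200 170 100 90 7
```

```text
{'clock': 7.5, 'position': array([ 0.6044, -0.0184,  0.0436]), 'orientation': array([-1.799977e+02, -8.700000e-03,  1.214688e+02]), 'wrist_force': array([ 0.4981, -0.2183,  0.254 ]), 'ft_torque': array([0.0945, 0.0269, 0.0351]), 'gripper_width': 0.007717149852922633}
```

View pics/k5.png

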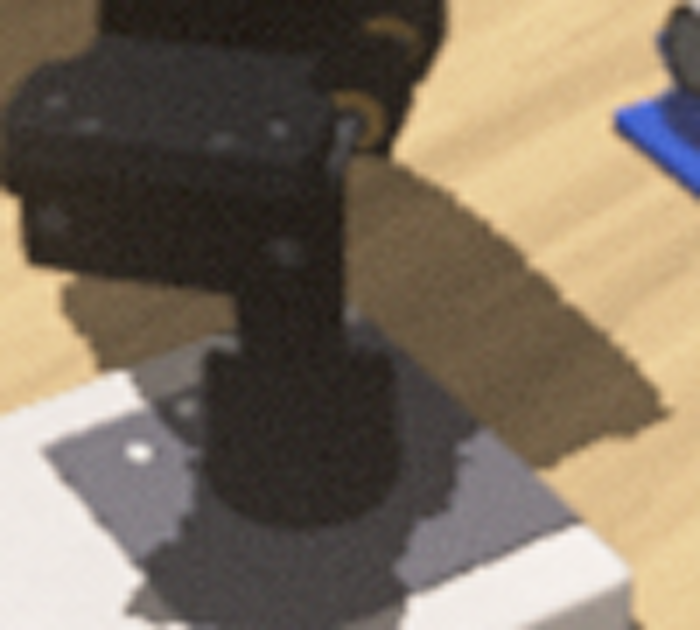

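Call:
servo_tool(moves="0 0 0.1 0 0 0 0.8; 0 0 0.1 0 0 0 0.8; 0 0 0 0 0 0 0.8")

```text
clock: 7.8
position: [0.6046, -0.0184, 0.0424]
orientation: [180.0, 0.0, 121.5]
wrist_force: [-1.8, 0.8, 7.2]
gripper_width: 0.0083
```

Call:
servo_tool(moves="0 0 0.1 0 0 0 0.8; 0 0 0 0 0 0 0.8")

```text
clock: 8.0
position: [0.6047, -0.0184, 0.0423]
orientation: [179.9, 0.0, 121.5]
wrist_force: [-4.4, 0.1, 15.9]
gripper_width: 0.008
```

Call:
servo_tool(moves="0 0 0.1 0 0 0 0.8; 0 0 0 0 0 0 0.8")

```text
clock: 8.2
position: [0.6048, -0.0184, 0.0421]
orientation: [179.9, 0.1, 121.5]
wrist_force: [-7.0, 0.3, 24.5]
gripper_width: 0.0084
```

Call:
servo_tool(moves="0 0 -1 0 0 0 0.8; 0 0 0 0 0 0 5; 0 0 0 0 0 0 5; 0 0 0 0 0 0 5; 0 0 0 0 0 0 5; 0 0 0 0 0 0 5")

```text
clock: 8.8
position: [0.6043, -0.0184, 0.0493]
orientation: [-180.0, -0.0, 121.5]
wrist_force: [0.5, -0.1, 0.1]
gripper_width: 0.0425
```

Call:
servo_tool(moves="0 0 1 0 0 0 5; 0 0 1 0 0 0 5; 0 0 1 0 0 0 5; 0 0 0 0 0 0 5; 0 0 0 0 0 0 5")

```text
clock: 9.3
position: [0.6043, -0.0184, 0.0192]
orientation: [-180.0, -0.0, 121.5]
wrist_force: [0.3, 0.3, 0.2]
gripper_width: 0.0502
```

Call:
servo_tool(moves="0 0 0.1 0 0 0 3; 0 0 0 0 0 0 2; 0 0 0 0 0 0 1; 0 0 0 0 0 0 1; 0 0 0 0 0 0 1; 0 0 0 0 0 0 1; 0 0 0 0 0 0 1; 0 0 0 0 0 0 1", newtons=20)

```text
clock: 10.1
position: [0.6035, -0.0172, 0.0189]
orientation: [-180.0, -0.1, 121.5]
wrist_force: [-4.1, 7.5, 3.8]
gripper_width: 0.0141
```

Call:
servo_tool(moves="0.1 0 0 0 0 0 1; 0 0 0 0 0 0.143 1; 0 0 0 0 0 0.143 1; 0 0 0 0 0 0.143 1; 0 0 0 0 0 0.143 1; 0 0 0 0 0 0.143 1; 0 0 0 0 0 0.143 1; 0 0 0 0 0 0.143 1")

```text
clock: 10.9
position: [0.6036, -0.0166, 0.0189]
orientation: [-179.9, -0.0, 63.8]
wrist_force: [-0.9, 8.0, 3.5]
gripper_width: 0.0138
```

Call:
servo_tool(moves="0 0 0 0 0 0 1; 0 0 0 0 0 0 1; 0 0 0 0 0 0 1")

```text
clock: 11.2
position: [0.6036, -0.0165, 0.0189]
orientation: [-179.9, -0.0, 64.1]
wrist_force: [-2.1, 7.3, 3.4]
gripper_width: 0.0138
```

```bash
python3 look.py k6 scene 200 170 100 90 7
```

```text
{'clock': 11.25, 'position': array([ 0.6036, -0.0165,  0.0189]), 'orientation': array([-1.799414e+02, -4.750000e-02,  6.410540e+01]), 'wrist_force': array([-2.283 ,  8.0123,  3.1101]), 'ft_torque': array([1.4433, 0.3361, 0.0418]), 'gripper_width': 0.014066636954639975}
```

View pics/k6.png

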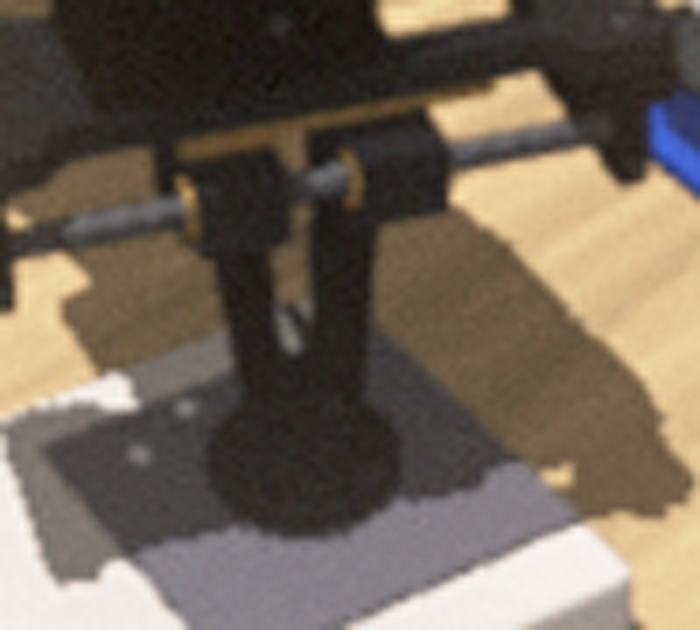

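Call:
servo_tool(moves="0 0 0 0 0 0 3; 0 0 0 0 0 0 5; 0 0 0 0 0 0 5; 0 0 0 0 0 0 5; 0 0 0 0 0 0 5; 0 0 -3 0 0 0 6; 0 0 -4 0 0 0 6; 0 0 -3 0 0 0 6")

```text
clock: 12.05
position: [0.6041, -0.0177, 0.1206]
orientation: [180.0, -0.0, 64.1]
wrist_force: [0.6, -0.4, 0.5]
gripper_width: 0.0596
```

Call:
servo_tool(moves="0 0 0 0 0 0.137 6; 0 0 0 0 0 0.137 6; 0 0 0 0 0 0.137 6; 0 0 0 0 0 0.137 6; 0 0 0 0 0 0.137 6; 0 0 0 0 0 0.137 6; 0 0 0 0 0 0.137 6; 0 0 0 0 0 0.137 6")

```text
clock: 12.85
position: [0.6039, -0.0176, 0.1187]
orientation: [-180.0, 0.0, 1.0]
wrist_force: [-0.2, 0.1, -0.7]
gripper_width: 0.0597
```

Call:
servo_tool(moves="0 0 0 0 0 0.137 6; 0 0 0 0 0 0.137 6; 0 0 0 0 0 0 6; 0 0 0 0 0 0 6")

```text
clock: 13.25
position: [0.6039, -0.0176, 0.1187]
orientation: [-180.0, -0.0, -14.2]
wrist_force: [-0.4, 0.6, -0.0]
gripper_width: 0.0601
```

```bash
python3 look.py k7 scene 180 130 170 125 4.7
```

```text
{'clock': 13.3, 'position': array([ 0.6039, -0.0176,  0.1187]), 'orientation': array([-1.799971e+02,  2.000000e-04, -1.416810e+01]), 'wrist_force': array([-0.8816, -0.5554,  0.3121]), 'ft_torque': array([-0.0852,  0.0773,  0.02  ]), 'gripper_width': 0.059807188600054656}
```

View pics/k7.png

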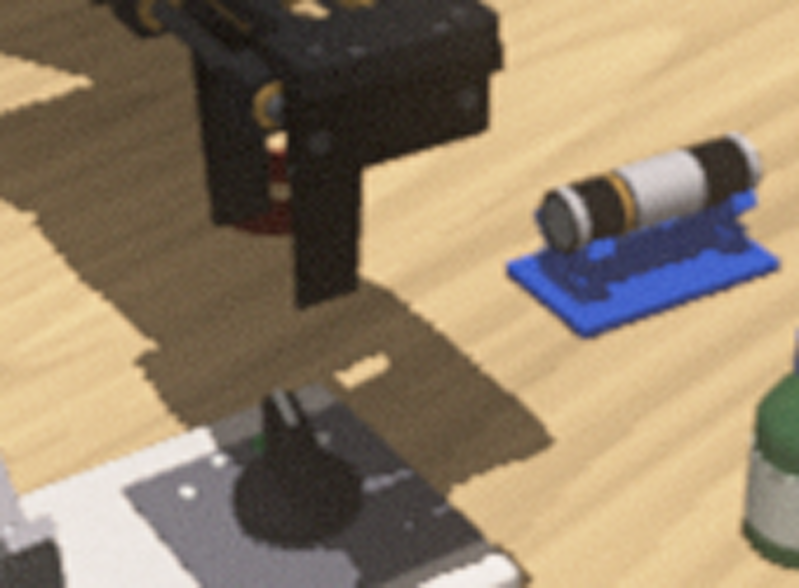

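Call:
servo_tool(moves="-1.5 -3.57 0 0 0 0 7; -1.5 -3.57 0 0 0 0 7; -1.5 -3.57 0 0 0 0 7; -1.5 -3.57 0 0 0 0 7; -1.5 -3.57 0 0 0 0 7; -1.5 -3.57 0 0 0 0 7; -1.5 -3.57 0 0 0 0 7; 0 0 0 0 0 0 7")

```text
clock: 14.1
position: [0.5633, 0.2545, 0.1187]
orientation: [-180.0, -0.0, -14.0]
wrist_force: [-0.1, -1.2, 0.3]
gripper_width: 0.0703
```

```bash
python3 look.py k8 scene 260 80 120 110 6;python3 look.py k8t top 140 120 200 110 4
```

```text
{'clock': 14.15, 'position': array([0.5637, 0.2525, 0.1186]), 'orientation': array([-1.79994e+02, -2.80000e-03, -1.40546e+01]), 'wrist_force': array([ 1.0391,  0.1267, -0.5349]), 'ft_torque': array([-0.1166,  0.0753, -0.0286]), 'gripper_width': 0.06998500871998217}
{'clock': 14.2, 'position': array([0.5639, 0.2512, 0.1186]), 'orientation': array([ 1.799897e+02,  5.300000e-03, -1.416010e+01]), 'wrist_force': array([-0.138 ,  0.3635, -0.0579]), 'ft_torque': array([-0.0752,  0.091 ,  0.0072]), 'gripper_width': 0.07002223907184332}
```

View pics/k8.png

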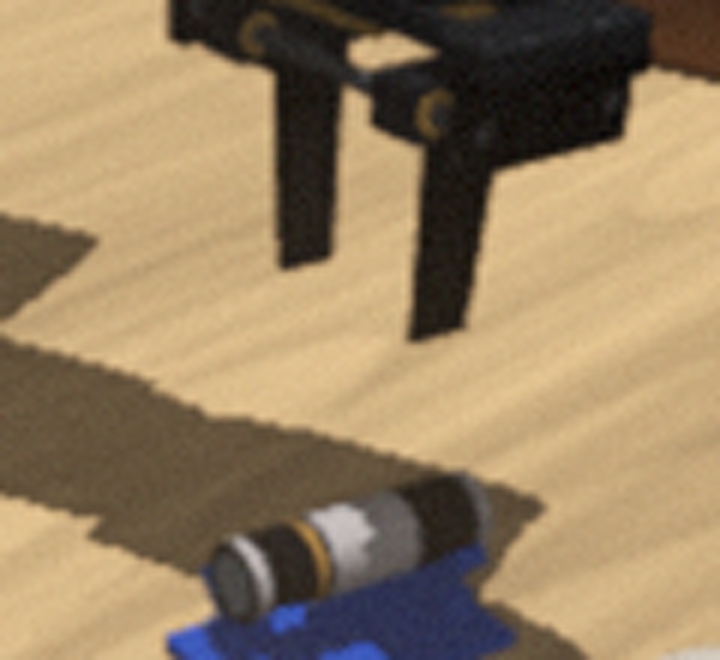

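View pics/k8t.png

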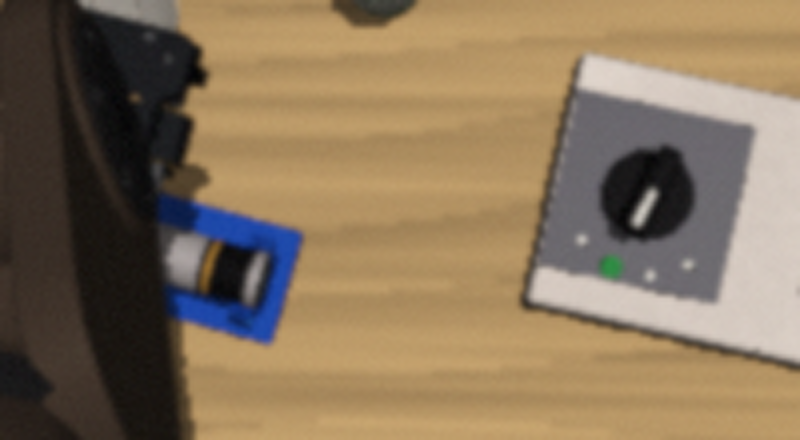

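Call:
servo_tool(moves="0 0 3.5 0 0 0 7; 0 0 3.5 0 0 0 7; 0 0 3 0 0 0 7; 0 0 1.5 0 0 0 7; 0 0 0.6 0 0 0 7; 0 0 0 0 0 0 7; 0 0 0 0 0 0 7")

```text
clock: 14.9
position: [0.565, 0.2506, -0.001]
orientation: [-179.9, -0.1, -14.4]
wrist_force: [-0.2, 0.0, 0.2]
gripper_width: 0.0697
```

```bash
python3 look.py k9 scene 270 120 110 90 7
```

```text
{'clock': 14.95, 'position': array([ 0.565 ,  0.2507, -0.0009]), 'orientation': array([-1.799338e+02, -1.007000e-01, -1.437590e+01]), 'wrist_force': array([0.701 , 0.6156, 0.28  ]), 'ft_torque': array([-0.0121,  0.14  , -0.0101]), 'gripper_width': 0.07068114444997912}
```

View pics/k9.png

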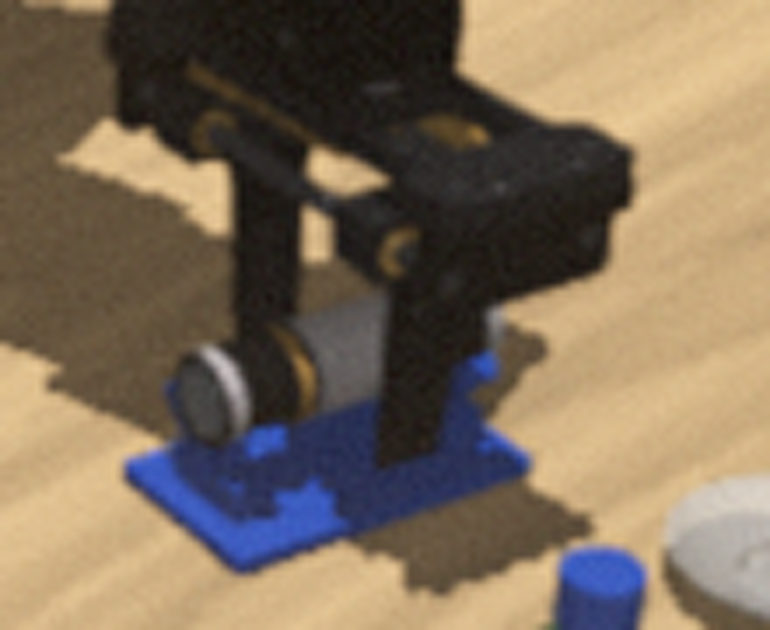

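Call:
servo_tool(moves="0 0 0.1 0 0 0 5; 0 0 0 0 0 0 4; 0 0 0 0 0 0 3; 0 0 0 0 0 0 2.5; 0 0 0 0 0 0 2.5; 0 0 0 0 0 0 2.5; 0 0 0 0 0 0 2.5; 0 0 0 0 0 0 2.5", newtons=25)

```text
clock: 15.75
position: [0.5628, 0.2509, -0.0033]
orientation: [180.0, 0.2, -14.4]
wrist_force: [-6.7, 2.5, 3.4]
gripper_width: 0.0319
```

Call:
servo_tool(moves="0 0 -0.5 0 0 0 2.5; 0 0 -1.5 0 0 0 2.5; 0 0 -3 0 0 0 2.5; 0 0 -3 0 0 0 2.5; 0 0 -3 0 0 0 2.5; 0 0 -1.5 0 0 0 2.5; 0 0 0 0 0 0 2.5; 0 0 0 0 0 0 2.5")

```text
clock: 16.55
position: [0.5642, 0.2505, 0.1219]
orientation: [-180.0, -0.0, -14.4]
wrist_force: [-0.6, -0.2, -1.9]
gripper_width: 0.0315
```

```bash
python3 look.py k10 scene 260 70 120 110 6
```

```text
{'clock': 16.6, 'position': array([0.5639, 0.2504, 0.1212]), 'orientation': array([ 1.799758e+02,  3.800000e-02, -1.438440e+01]), 'wrist_force': array([-0.698 ,  0.7518, -2.3774]), 'ft_torque': array([-0.1576,  0.0661,  0.0027]), 'gripper_width': 0.03143321561870954}
```

View pics/k10.png

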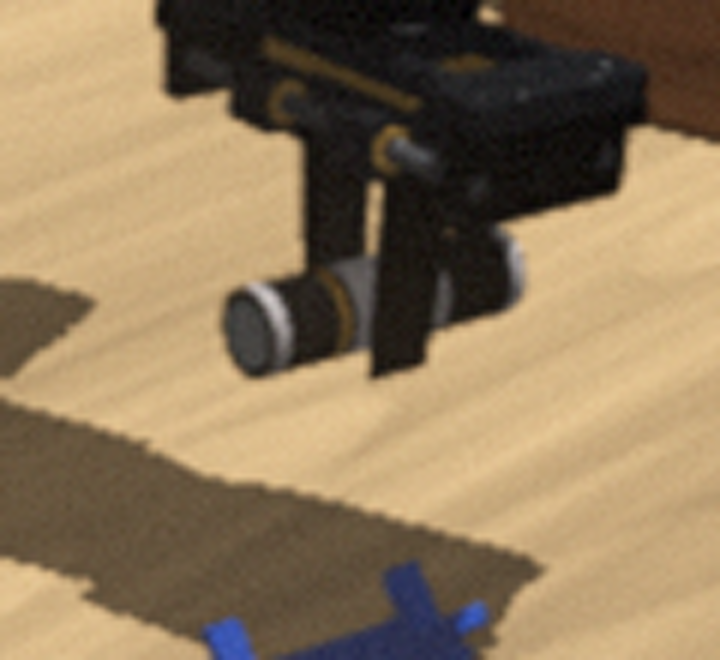

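```bash
python3 - <<'E' | tail -3
from fit import *
for dy in(-.004,0,.004):
  q=(.5639,.2504,np.radians(-14.4)); print(dy,[proj(S,w(q,(0,dy+s*.055,.1697)))[0].round(1).tolist() for s in(-1,1)])
E
```

```text
-0.004 [[298.5, 126.9], [340.3, 115.9]]
0 [[300.1, 126.5], [341.7, 115.5]]
0.004 [[301.7, 126.0], [343.1, 115.1]]
```

Call:
servo_tool(moves="0 0 0 0 0 -0.049 2.5; 0.4 1.8 0 0 0 0 2.5; 0.8 3.6 0 0 0 0 2.5; 0.8 3.6 0 0 0 0 2.5; 0.8 3.6 0 0 0 0 2.5; 0.8 3.6 0 0 0 0 2.5; 0.8 3.6 0 0 0 0 2.5; 0.8 3.6 0 0 0 0 2.5")

```text
clock: 17.4
position: [0.5674, 0.0087, 0.1209]
orientation: [180.0, 0.1, -11.6]
wrist_force: [0.0, 0.1, -1.2]
gripper_width: 0.0314
```

Call:
servo_tool(moves="0.8 3.6 0 0 0 0 2.5; 0.8 3.6 0 0 0 0 2.5; 0.8 3.6 0 0 0 0 2.5; 0.8 3.6 0 0 0 0 2.5; 0.4 1.8 0 0 0 0 2.5; 0 0 0 0 0 0 2.5; 0 0 0 0 0 0 2.5")

```text
clock: 18.1
position: [0.5705, -0.1548, 0.1212]
orientation: [-180.0, 0.1, -11.6]
wrist_force: [0.3, 0.3, -1.6]
gripper_width: 0.0315
```

Call:
servo_tool(moves="0.45 1.8 0 0 0 0 2.5; 0 0 2 0 0 0 2.5; 0 0 2 0 0 0 2.5; 0 0 0 0 0 0 2.5; 0 0 0 0 0 0 2.5")

```text
clock: 18.6
position: [0.572, -0.1732, 0.082]
orientation: [-180.0, 0.0, -11.5]
wrist_force: [-0.1, 0.5, -1.3]
gripper_width: 0.0317
```

```bash
python3 look.py m1 scene 90 140 150 130 5;python3 look.py m1t top 320 120 140 110 5
```

```text
{'clock': 18.65, 'position': array([ 0.5723, -0.1734,  0.0825]), 'orientation': array([ 1.799961e+02, -4.480000e-02, -1.153550e+01]), 'wrist_force': array([ 0.0264,  0.0563, -1.3501]), 'ft_torque': array([-0.1181,  0.0188, -0.0129]), 'gripper_width': 0.031591133073350146}
{'clock': 18.7, 'position': array([ 0.5724, -0.1735,  0.0827]), 'orientation': array([ 1.799907e+02, -7.290000e-02, -1.154140e+01]), 'wrist_force': array([ 0.4423,  0.2019, -1.8605]), 'ft_torque': array([-0.0863,  0.0767,  0.012 ]), 'gripper_width': 0.031615334404417314}
```

View pics/m1.png

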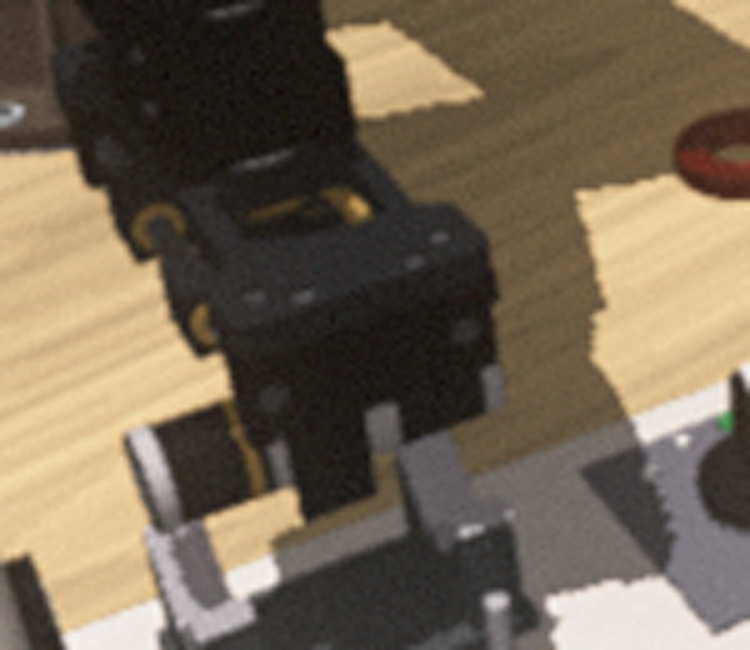

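View pics/m1t.png

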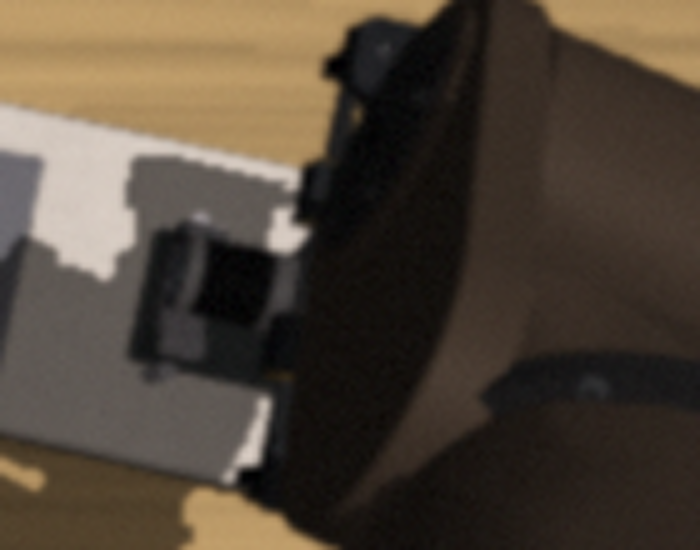

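```bash
python3 - <<'E' | tail -6
from fit import *
q=(.5724,-.1735,np.radians(-11.54))
print('bar end top edges',proj(T,w(q,[(.016,.055+.002,.131),(-.016,.055+.002,.131)])).round(1).tolist())
qq=(qt[0]-.0005,qt[1]+.002,qt[2])
for Q in(qt,qq):print('vee +y block outer corners',proj(T,w(Q,[(.03,-.009,.0965),(.03,-.027,.0965),(-.03,-.027,.0965),(-.03,-.009,.0965)])).round(1).tolist())
print('scene bar -y end',proj(S,w(q,[(0,-.055+.002,.131)])), w(qq,(0,-.06,.095)))
E
python3 - <<'E'
import cv2
im=cv2.imread('pics/m1t.png')[180:420,100:320]
cv2.imwrite('pics/m1tz.png',cv2.resize(cv2.convertScaleAbs(im,alpha=2,beta=20),None,fx=2.5,fy=2.5))
E
```

```text
[[0.1, -0.7], [-0.6, 0.5], [0.1, -0.0], [0.3, 0.1]]
seat [ 0.57190542 -0.17524066  0.095     ] knob [ 0.60413079 -0.01851949  0.06      ] barrel [0.56345744 0.24973617 0.046     ]
bar end top edges [[357.3, 166.6], [354.0, 181.9]]
vee +y block outer corners [[358.4, 162.8], [366.8, 164.7], [360.8, 192.3], [352.4, 190.4]]
vee +y block outer corners [[357.5, 163.0], [365.8, 164.9], [359.9, 192.5], [351.5, 190.6]]
scene bar -y end [[118.07986761 237.09282927]] [[ 0.57140542 -0.17324066  0.095     ]]
```

View pics/m1tz.png

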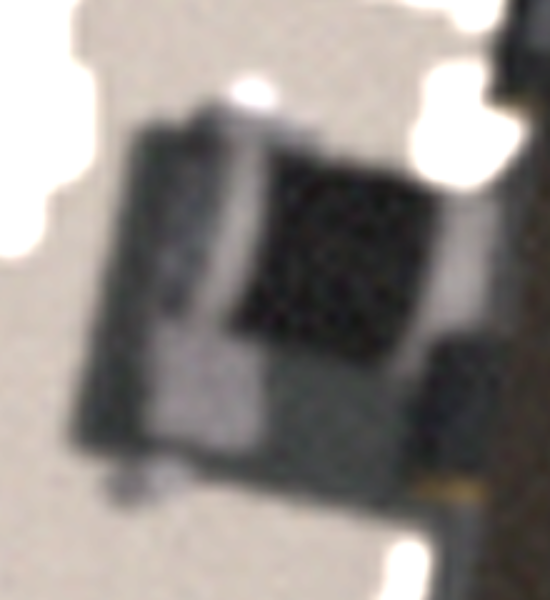

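Call:
servo_tool(moves="0 0 1.5 0 0 0 2.5; 0 0 1 0 0 0 2.5; 0 0 0.5 0 0 0 2.5; 0 0 0.3 0 0 0 2.5; 0 0 0 0 0 0 2.5; 0 0 0 0 0 0 2.5")

```text
clock: 19.3
position: [0.572, -0.1736, 0.049]
orientation: [180.0, -0.0, -11.6]
wrist_force: [0.2, 0.7, -1.9]
gripper_width: 0.0312
```

Call:
servo_tool(moves="0 0 0.2 0 0 0 2.5; 0 0 0 0 0 0 2.5; 0 0 0 0 0 0 2.5")

```text
clock: 19.6
position: [0.5719, -0.1736, 0.0468]
orientation: [-180.0, -0.0, -11.6]
wrist_force: [0.2, -0.2, -1.7]
gripper_width: 0.0316
```

Call:
servo_tool(moves="0 0 0.1 0 0 0 2.5; 0 0 0 0 0 0 2.5; 0 0 0 0 0 0 2.5")

```text
clock: 19.9
position: [0.5718, -0.1736, 0.046]
orientation: [-180.0, -0.0, -11.6]
wrist_force: [-0.9, 0.5, 1.9]
gripper_width: 0.0314
```

```bash
python3 look.py m2 scene 90 170 130 120 5.5
```

```text
{'clock': 19.95, 'position': array([ 0.5719, -0.1735,  0.046 ]), 'orientation': array([-1.799987e+02, -1.360000e-02, -1.157310e+01]), 'wrist_force': array([-2.2582,  0.3041,  3.5207]), 'ft_torque': array([-0.0748,  0.321 , -0.0678]), 'gripper_width': 0.03186156399017519}
```

View pics/m2.png

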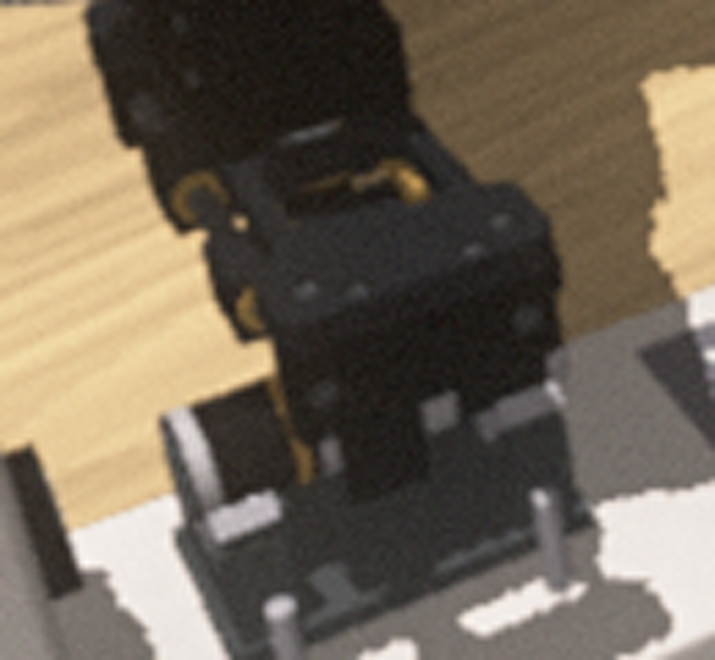

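Call:
servo_tool(moves="0 0 0 0 0 0 3.5; 0 0 0 0 0 0 4.2; 0 0 0 0 0 0 5; 0 0 0 0 0 0 5; 0 0 0 0 0 0 5; 0 0 0 0 0 0 5")

```text
clock: 20.55
position: [0.5718, -0.1735, 0.0457]
orientation: [-180.0, 0.0, -11.6]
wrist_force: [-0.6, 0.1, 0.7]
gripper_width: 0.0499
```

Call:
servo_tool(moves="0 0 -0.5 0 0 0 5; 0 0 -1.5 0 0 0 5; 0 0 -2 0 0 0 5; 0 0 -1.5 0 0 0 5; 0 0 0 0 0 0 3; 0 0 0 0 0 0 0; 0 0 0 0 0 0 0; 0 0 0 0 0 0 0")

```text
clock: 21.35
position: [0.5715, -0.1734, 0.0999]
orientation: [-180.0, 0.1, -11.6]
wrist_force: [-0.2, 0.3, -0.2]
gripper_width: 0.0234
```

Call:
servo_tool(moves="0 0 0 0 0 0 0; 0 0 0 0 0 0 0; 0 0 0 0 0 0 0; 0 0 0 0 0 0 0")

```text
clock: 21.75
position: [0.5718, -0.1735, 0.1006]
orientation: [-180.0, 0.0, -11.6]
wrist_force: [0.6, 1.0, -0.0]
gripper_width: 0.0006
```

```bash
python3 look.py m3 scene 90 170 130 120 5.5; python3 look.py m3t top 320 120 140 110 5
```

```text
{'clock': 21.8, 'position': array([ 0.5718, -0.1735,  0.1007]), 'orientation': array([-1.799924e+02,  2.700000e-03, -1.157490e+01]), 'wrist_force': array([ 0.4437,  0.6162, -0.2447]), 'ft_torque': array([-0.0552,  0.1169,  0.0304]), 'gripper_width': 0.000823672048537998}
{'clock': 21.85, 'position': array([ 0.5718, -0.1735,  0.1007]), 'orientation': array([-1.799958e+02, -1.100000e-03, -1.157290e+01]), 'wrist_force': array([-0.3869,  0.3366,  0.1451]), 'ft_torque': array([-0.1272,  0.0822, -0.0793]), 'gripper_width': 0.0005897461623464732}
```

View pics/m3.png

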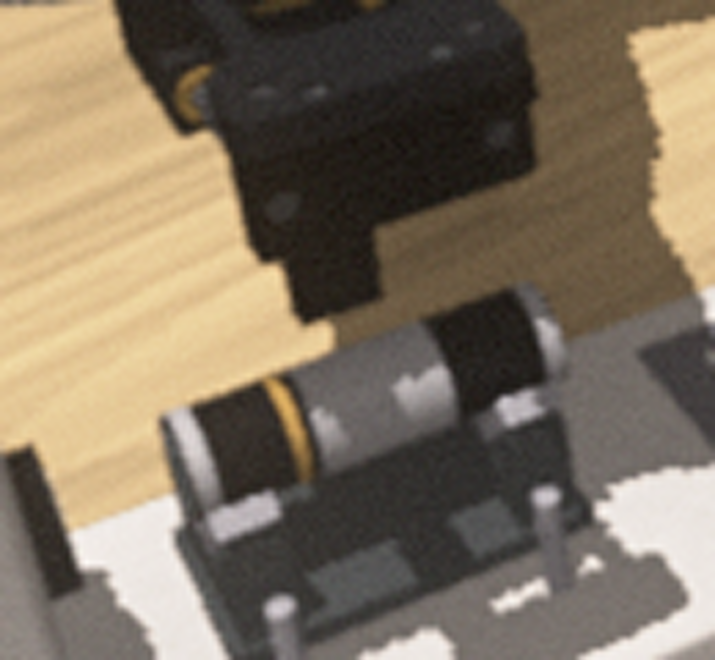

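View pics/m3t.png

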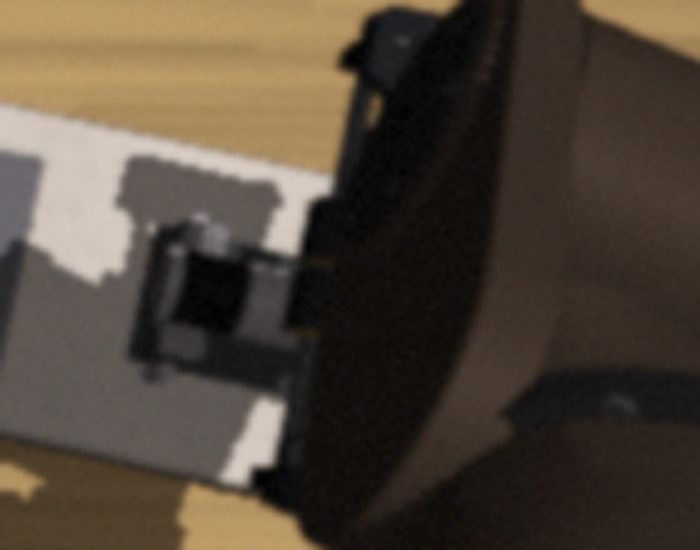

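Call:
servo_tool(moves="0 0 1 0 0 0 0; 0 0 0.4 0 0 0 0; 0 0 0.2 0 0 0 0; 0 0 0.1 0 0 0 0; 0 0 0.1 0 0 0 0; 0 0 0 0 0 0 0; 0 0 0 0 0 0 0")

```text
clock: 22.55
position: [0.5719, -0.1735, 0.0828]
orientation: [-180.0, -0.0, -11.6]
wrist_force: [0.0, 0.6, -0.2]
gripper_width: 0.0005
```

Call:
servo_tool(moves="0 0 0.1 0 0 0 0; 0 0 0.1 0 0 0 0; 0 0 0 0 0 0 0; 0 0 0 0 0 0 0")

```text
clock: 22.95
position: [0.5719, -0.1736, 0.0809]
orientation: [-180.0, -0.0, -11.6]
wrist_force: [-0.2, 0.1, 2.4]
gripper_width: 0.0005
```

Call:
servo_tool(moves="0 0 0.1 0 0 0 0; 0 0 0.1 0 0 0 0; 0 0 0 0 0 0 0; 0 0 0 0 0 0 0")

```text
clock: 23.35
position: [0.5719, -0.1735, 0.0789]
orientation: [-180.0, -0.0, -11.6]
wrist_force: [-0.3, 0.1, 5.3]
gripper_width: -0.0001
```

Call:
servo_tool(moves="0 0 0.1 0 0 0 0; 0 0 0.1 0 0 0 0; 0 0 0.1 0 0 0 0; 0 0 0.1 0 0 0 0; 0 0 0 0 0 0 0; 0 0 0 0 0 0 0; 0 0 0 0 0 0 0; 0 0 0 0 0 0 0")

```text
clock: 24.15
position: [0.572, -0.1736, 0.0753]
orientation: [180.0, -0.0, -11.6]
wrist_force: [-1.1, 0.6, 8.9]
gripper_width: 0.0007
```

```bash
python3 look.py m4 scene 90 170 180 120 4.4; python3 look.py m4t top 130 90 330 160 2.4
```

```text
{'clock': 24.2, 'position': array([ 0.572 , -0.1736,  0.0753]), 'orientation': array([ 1.799979e+02, -3.920000e-02, -1.157390e+01]), 'wrist_force': array([-2.2232,  0.8342,  9.0105]), 'ft_torque': array([ 0.0493,  0.4141, -0.0502]), 'gripper_width': 0.00046387249274021733}
{'clock': 24.25, 'position': array([ 0.572 , -0.1736,  0.0753]), 'orientation': array([ 1.799949e+02, -4.420000e-02, -1.157000e+01]), 'wrist_force': array([-2.0585,  0.6874,  9.3773]), 'ft_torque': array([0.0261, 0.4591, 0.0196]), 'gripper_width': 0.0003884028976296029}
```

View pics/m4.png

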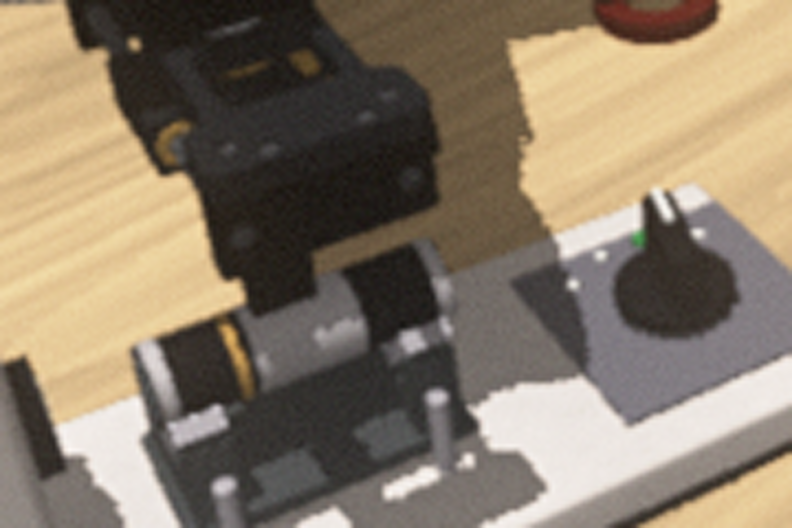

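View pics/m4t.png

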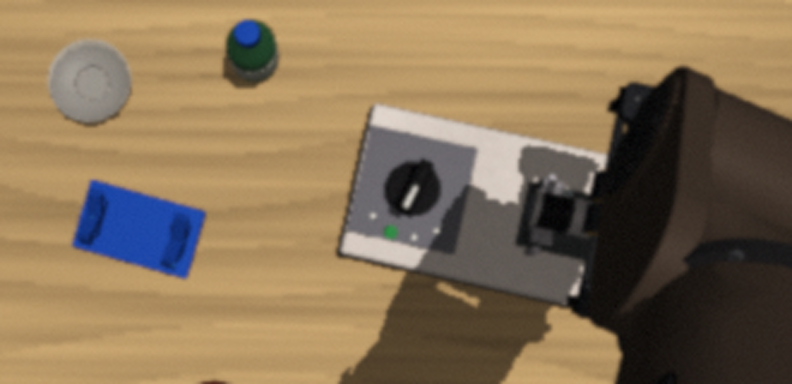

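```bash
python3 -c "
from workcell import robot;print(robot.job_done())"
```

```text
the job is handed in; nothing more can be done
None
```

I handed the job in with the arm still pressing the barrel down in the V-block.

- **Selector:** I turned it from 0 to the green dot and let go. The last pictures show the pointer on the green dot.
- **Barrel:** I took it from the cradle, lowered it until it touched the V-block and released it. It settled on both sides of the V, lengthwise and about centred.
- **Press:** I pressed with the closed fingertips. The tool went down about 5.9 mm after touching the barrel, pushing with about 9 N, which fits the spring figures given. There was also a sideways force of about 2 N. By my estimate each side of the V still carries roughly 6 to 9 N, but I couldn't measure that directly.
- **Bystanders:** I saw no sign that the bottle or the dish had moved. The ring was only partly in the last pictures but looked undisturbed.

**A disagreement:** the fingertips were not where the interface says they are. By the reported position, they sit about 37 mm higher than stated: 29.5 mm behind the TCP instead of 8 mm ahead. Because of this, my first try at the knob closed the fingers above the bar. I found the true height by touching the top of the bar with up to 25 N, and used it for everything after. The barrel met the V-block at the height this predicted.

The job finished at about 24 s of the 56 s allowed.

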